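# Draw the dropped pot ring out from behind the wire guard

### The job

The iron ring for hanging a pot has dropped behind the low wire guard screwed to the bench, where a hand cannot go: pick up the hooked rod by its wooden handle, pass its hook in through the guard's open side, drop it into the ring and draw the ring out along the bench until the whole ring lies flat just in front of the open side, a little clear of the guard. Then lift the hook out of the ring and lay the rod flat on the bench, outside the guard and clear of the ring. Do not touch the ring with the fingers, and leave the closed jar lid that also lies behind the guard where it is.

Things in the scene. Friction and masses are not known exactly. Their poses are not given: they have to be found in the camera images.
- hook: Loose hooked rod lying on the bench (0.2 kg). Wooden handle block 120 long, 26 wide, 46 mm high, flat underside; an 8 mm steel rod runs on from it along +x, axis 34 mm above the underside, its end turned down to 1.5 mm above the bench. Balanced within the handle, so it lies steadily. Origin: centre of the handle's underside; z up. A tool with a straight rod lies farther off: not needed.
- hook_tip (a point): Lower end of the hook (8 mm thick), 265 mm ahead of the origin of the hooked rod along its +x axis, 1.5 mm above its underside; same axes as the rod.
- ring: The loose dark iron ring, lying flat on the bench behind (inside) the guard: outside diameter 80 mm, open hole 56 mm across, 10 mm high, about 0.15 kg. Origin: centre of its underside, z up. It starts 100 to 150 mm inside the open side.
- jar_lid: A dark steel jar lid lying on the bench beside the ring behind the guard, a closed disc 72 mm in diameter and 12 mm high, no hole; to be left alone. Its centre is at least 110 mm to one side of the ring's (measured along the guard's x), on either side. Origin: centre of its underside.
- guard: Fixed cage of 5 mm steel wires, 280 mm wide (x -140 to 140), 220 mm deep (y 0 to 220), 97 mm high (92 free under the roof); wires on roof, back and both sides, one whole side open. Origin: on the bench, middle of the open side, which faces its -y, where the bench is free for 350 mm but for the hooked rod. z up.

How it is judged:
By the outcome, as a careful person would: the job done as asked, in the order asked, and still so for the second after the job is handed in, with the robot touching nothing.
It also fails if it takes over 45 s, if anything falls off the work surface, if the arm or the gripper's body presses on something with over 40 N, if the wrist force passes 120 N, or if a joint passes its speed limit or range.

### The arm

A 7-joint arm with a two-finger parallel gripper is mounted at the origin on the work surface. World frame = base frame: x ahead of the robot, y to its left, z up, the work surface at z = 0. Lengths are in m, angles in rad, forces in N, time in s.
With the tool pointing down it reaches from about 0.425 to 1.025 m from the base axis. Payload 9.4 kg.
Tool frame: the origin (TCP) lies midway between the tips of the shut fingers; the grasp point (between the pads) lies 19 mm behind it; z points along the fingers, y is the line along which they close (so a half turn about z gives the same grasp; the last joint's range is limited). The gripper opens to 85 mm and grips with 20 to 120 N. Pads are 22 mm wide; open, the fingers measure 114 mm over their backs; the gripper's body (76 mm by 85 mm) begins 54 mm behind the grasp point. The pads swing forward as they close: fully open they stand 13 mm farther back than shut.
Start: joints at [1.035, 0.599, -0.003, 1.599, 0.002, 0.943, -0.08], TCP at [0.321, -0.65, 0.231] pointing down, gripper open.
Joint ranges: [-2.57, 2.57], [-0.35, 1.97], [-1.29, 1.29], [0.11, 2.56], [-1.05, 4.19], [0.11, 1.86], [-2.63, 2.63]. Speed limits (rad/s): [2.22, 2.22, 3.01, 3.01, 3.14, 3.14, 3.14].

### API

Orientations are given as [roll, pitch, yaw] about the fixed x, y, z axes, in that order (R = Rz(yaw) Ry(pitch) Rx(roll)).
In Python, from cell import monitor, grab_frame, job gives the robot as it stands. The module is installed in compiled form; this text tells all that it offers.
- The arm moves only by the tool send_rows, never from a script. Its argument "steps" is a list of rows, each a list of 7 numbers: the closure, from 0 (fully open) to 1 (shut), then the shift along the tool's x, y, z in m, then the turn, a rotation vector about the tool's x, y, z in degrees. A call has 1 to 5 rows; each row is the pose to reach, as a shift and turn from the pose commanded when the call began, along the tool's axes at that moment; what a row does not reach only later rows make up. A row lasts 1/10 s, in which the tool goes at most 50 mm and 8.59 degrees, less where a joint would pass 70% of its speed; a pose out of reach is approached as far as the arm can. A call with a gripper value outside its range is refused whole. The fingers move at their own pace and stop on an object; "newtons" is the grip in N (left out, the last holds). Time passes only in rows, so rows that repeat a pose let the fingers close. It gives the time, the measured TCP pose, the force, the opening and the grip force at its end, in the units of the state.
- monitor.get_state(): the state, without advancing time (a new reading comes with each control period).
- grab_frame(name): name is "side" or "top" or "wrist"; returns a dict with "image" (420x560x3 uint8, red, green, blue), "camera_matrix" (3x3 intrinsics, pixels), "dist_coeffs" ([k1, k2, p1, p2, k3] as OpenCV has them; the pictures are not rectified), "view" (4x4, takes a point from world to camera coordinates). Camera axes: x right, y down, z forward; pixel columns grow to the right and rows downward; lengths in m; the calibration is good to about 2 mm. A picture is of the moment at which its call begins. There is no depth.
- job.finish_job(): hands the job in; it is judged then, once.
The state is a dict: "clock": time; "joints": joint angles; "dq": joint speeds; "joint_torque": joint torques, N m; "position": TCP position; "tool_rot": TCP orientation; "wrist_force": force on the tool from outside, world axes, zero at the start; "moment": the same for the moment, N m; "width": finger opening in m; "gripper_force": force on a finger pad.
Only numpy, scipy, OpenCV 4.12 (cv2) and the standard library are available. Lean on these libraries where they do the work, as an engineer would, in place of code of your own. Each camera call takes 0.05 s, during which the arm holds its last target. There are 200 camera calls.

## Working session

There is one attempt and no reset: what is moved stays moved. The work goes in short steps, Python scripts to look and compute and a tool call to move; the robot and the scene stay as the last step left them, time stands still between calls to the robot, and variables do not carry over. Pictures are saved under pics/ and viewed, at most 10 in all, crops included, and the job is handed in when it is done.

Besides the shell and the picture viewer there is one more tool, called as a command line: name --pt "numbers of a row" for each row, then --argument value for the rest. send_rows: Moves the arm, as the interface text tells. Its arguments: {"type":"object","properties":{"steps":{"type":"array","items":{"type":"array","items":{"type":"number"}}},"newtons":{"type":"number"}},"required":["steps"]}

```bash
mkdir -p pics; cat > h.py <<'E'
import numpy as np, cv2, pickle
from cell import monitor, grab_frame, job
def snap(n,f):
    d=grab_frame(n); cv2.imwrite(f'pics/{f}.png',d['image'][:,:,::-1]); pickle.dump(d,open(f'pics/{f}.pkl','wb')); return d
def load(f): return pickle.load(open(f'pics/{f}.pkl','rb'))
def ray(d,px,z):
    px=np.array(px,float).reshape(-1,1,2)
    n=cv2.undistortPoints(px,np.array(d['camera_matrix']),np.array(d['dist_coeffs'])).reshape(-1,2)
    V=np.array(d['view']);R=V[:3,:3];c=-R.T@V[:3,3]
    w=np.c_[n,np.ones(len(n))]@R
    return c+w*((z-c[2])/w[:,2])[:,None]
def proj(d,P):
    V=np.array(d['view'])
    return cv2.projectPoints(np.array(P,float).reshape(-1,3),cv2.Rodrigues(V[:3,:3])[0],V[:3,3],np.array(d['camera_matrix']),np.array(d['dist_coeffs']))[0].reshape(-1,2)
E
python3 - <<'E'
from h import *
np.set_printoptions(precision=3,suppress=True)
for n in ('top','side'):
    d=snap(n,n+'0'); V=np.array(d['view']); print(n,-V[:3,:3].T@V[:3,3]); print(V[:3,:3])
s=monitor.get_state(); print(s)
E
```

```text
top [ 0.481 -0.054  1.276]
[[-0.002 -1.    -0.022]
 [-0.998  0.003 -0.057]
 [ 0.057  0.022 -0.998]]
side [0.459 0.986 0.807]
[[-0.994 -0.11  -0.017]
 [-0.052  0.597 -0.801]
 [ 0.098 -0.795 -0.599]]
{'clock': 0.1, 'joints': array([ 1.035,  0.6  , -0.003,  1.6  ,  0.002,  0.943, -0.08 ]), 'dq': array([ 0.   , -0.003,  0.001, -0.001,  0.001,  0.   , -0.   ]), 'joint_torque': array([  0.007, -77.799,   1.571, -25.863,   0.013,   0.005,  -0.   ]), 'position': array([ 0.321, -0.65 ,  0.231]), 'tool_rot': array([-3.14 ,  0.   ,  0.459]), 'wrist_force': array([ 0.48 , -0.01 , -0.414]), 'moment': array([0.007, 0.007, 0.022]), 'gripper_force': 0.0, 'width': 0.08547354240083194}
```

View pics/top0.png

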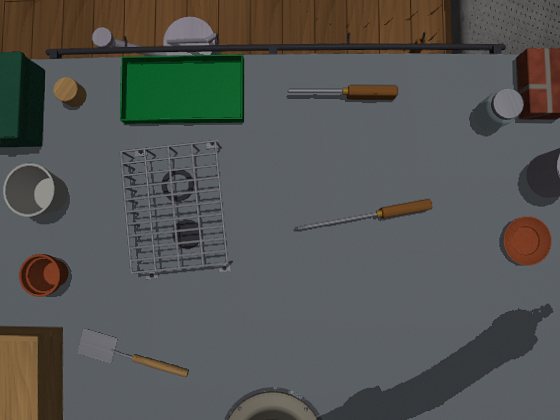

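View pics/side0.png

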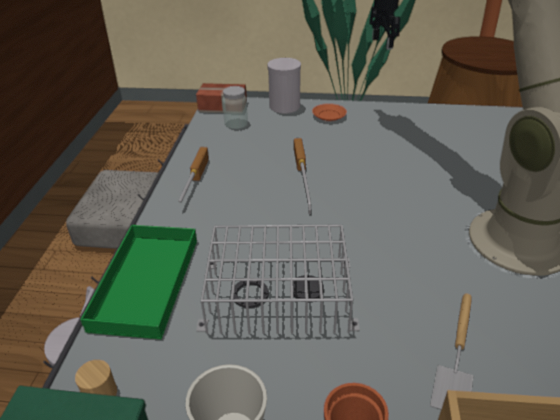

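```bash
python3 - <<'E'
from h import *
d=load('top0'); im=d['image'][:,:,::-1]
c=cv2.resize(im[130:285,110:310],None,fx=4,fy=3.8,interpolation=cv2.INTER_CUBIC)
c=np.clip(c.astype(float)*1.6,0,255).astype(np.uint8)
cv2.imwrite('pics/c1.png',c)
np.set_printoptions(precision=3,suppress=True)
hsv=cv2.cvtColor(im,cv2.COLOR_BGR2HSV)
m=cv2.inRange(hsv,(5,120,60),(25,255,255)); m[:, :290]=0; m[:185]=0; m[225:]=0;m[:,440:]=0
ct=max(cv2.findContours(m,0,1)[0],key=cv2.contourArea); r=cv2.minAreaRect(ct); print(r)
print(ray(d,cv2.boxPoints(r),0.046), ray(d,[r[0],],0.046))
print(ray(d,[(297,228)],.034), ray(d,[(178,185),(188,234)],0.01))
E
```

```text
((403.6065979003906, 208.57318115234375), (10.265706062316895, 55.16959762573242), 79.4608154296875)
[[ 0.556 -0.245  0.046]
 [ 0.58  -0.374  0.046]
 [ 0.556 -0.378  0.046]
 [ 0.533 -0.25   0.046]] [[ 0.556 -0.311  0.046]]
[[ 0.512 -0.061  0.034]] [[0.618 0.23  0.01 ]
 [0.498 0.204 0.01 ]]
```

View pics/c1.png

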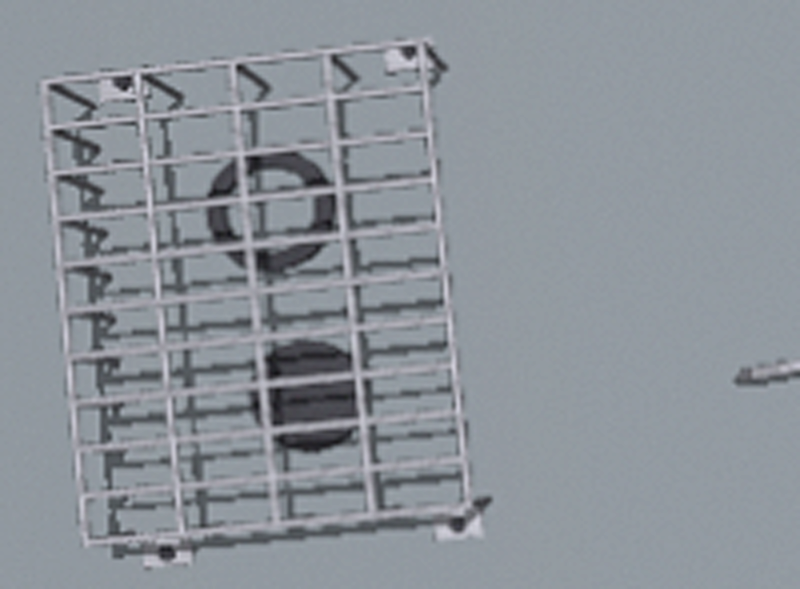

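The crop shows the ring at about px (178,186), the lid at (187.5,234), guard roof corners at about (217,140.5), (227,264), (121,152), (131,273) with the open side to the right, and the hook end at (295,229).

```bash
python3 - <<'E'
from h import *
np.set_printoptions(precision=4,suppress=True)
d=load('top0')
C=ray(d,[(217,140.5),(227,264.2),(120.75,152.4),(131.2,273.4)],.0945)
a=C[0]-C[1]; print(C, np.linalg.norm(a), np.linalg.norm(C[0]-C[2]),np.linalg.norm(C[1]-C[3]))
G=(C[0]+C[1])/2; 
for v in (a,C[2]-C[3]): print(np.degrees(np.arctan2(v[1],v[0])))
for v in (C[2]-C[0],C[3]-C[1]): print(np.degrees(np.arctan2(v[1],v[0]))-90)
R=ray(d,[(178,185.8),(187.5,233.8)],.008); print('ring,lid',R)
yaw=np.mean([np.arctan2(v[1],v[0]) for v in (a,C[2]-C[3])]); u=np.array([np.cos(yaw),np.sin(yaw)]);n=np.array([-u[1],u[0]])
for r in R: print('in guard',(r[:2]-G[:2])@u,(r[:2]-G[:2])@n)
# side ring
T=load('side0'); print('side',ray(T,[(251,292),(307,287)],.008), proj(T,R))
# hook
H=ray(d,[(403.6,208.6)],.046)[0]; tip=ray(d,[(296,229)],.034)[0]
e=tip-H; print('hook',H,tip,np.degrees(np.arctan2(e[1],e[0])),np.hypot(*e[:2]))
for p in (H,tip): print('hook in guard',(p[:2]-G[:2])@u,(p[:2]-G[:2])@n)
im=T['image'][:,:,::-1];hsv=cv2.cvtColor(im,cv2.COLOR_BGR2HSV)
m=cv2.inRange(hsv,(5,120,60),(25,255,255)); m[:,:285]=0;m[:,315:]=0;m[:130]=0;m[175:]=0
x=cv2.boundingRect(m);print(x); print(proj(T,[H]))
E
```

```text
[[0.7108 0.1218 0.0945]
 [0.4288 0.0977 0.0945]
 [0.6854 0.3455 0.0945]
 [0.4076 0.3169 0.0945]] 0.2829744716572303 0.2250591913389702 0.22023527472333446
4.897496388733272
5.872516694722604
6.472178870751847
5.542972147928893
ring,lid [[0.6163 0.2301 0.008 ]
 [0.4987 0.2057 0.008 ]]
in guard 0.057549607899489305 0.11546565304789567
in guard -0.0617746456048236 0.10213716116581635
side [[0.6179 0.2338 0.008 ]
 [0.5001 0.2079 0.008 ]] [[252.0144 290.8121]
 [307.7254 286.2887]]
hook [ 0.556  -0.3114  0.046 ] [ 0.5092 -0.0584  0.034 ] 100.48190104353861 0.2573688143879269
hook in guard -0.05323665028433779 -0.41804340875924545
hook in guard -0.07610137557658643 -0.16169226100141473
(294, 139, 11, 31)
[[300.0772 148.2005]]
```

send_rows --pt "0 0.072 -0.039 0.006 0 0 -8" --pt "0 0.11 -0.06 0.01 0 0 -16" --pt "0 0.15 -0.08 0.015 0 0 -24" --pt "0 0.19 -0.1 0.02 0 0 -32" --pt "0 0.23 -0.12 0.025 0 0 -40"

```text
clock: 0.6
position: [0.4685, -0.4473, 0.2071]
tool_rot: [-3.141, -0.0, 1.163]
wrist_force: [1.6, -1.1, -0.4]
width: 0.0851
gripper_force: 0.0
```

send_rows --pt "0 0.037 0.007 0 0 0 -8" --pt "0 0.073 0.014 0 0 0 -16" --pt "0 0.11 0.02 0.005 0 0 -24" --pt "0 0.146 0.027 0.005 0 0 -32" --pt "0 0.146 0.027 0.005 0 0 -34"

```text
clock: 1.1
position: [0.5546, -0.3202, 0.2023]
tool_rot: [3.139, -0.003, 1.763]
wrist_force: [-0.2, -0.1, 0.1]
width: 0.0856
gripper_force: 0.0
```

send_rows --pt "0 0 0 0 0 0 0"

```text
clock: 1.2
position: [0.5514, -0.3255, 0.2021]
tool_rot: [-3.141, -0.001, 1.752]
wrist_force: [-0.1, -0.5, -0.8]
width: 0.0854
gripper_force: 0.0
```

```bash
python3 - <<'E'
from h import *
np.set_printoptions(precision=4,suppress=True)
d=snap('wrist','w1'); V=d['view']; print(-V[:3,:3].T@V[:3,3]); s=monitor.get_state(); print(s['position'],np.degrees(s['tool_rot']),s['joints'])
print(proj(d,[(.5575,-.318,.046),(.509,-.058,.03)]))
E
```

```text
[ 0.5353 -0.2446  0.3449]
[ 0.5506 -0.3268  0.2021] [-179.9444   -0.0009  100.1813] [ 0.6887  0.5515 -0.3638  1.814   0.2577  0.8234  0.3754]
[[ 287.9107  183.8878]
 [ 290.452  -189.7493]]
```

View pics/w1.png

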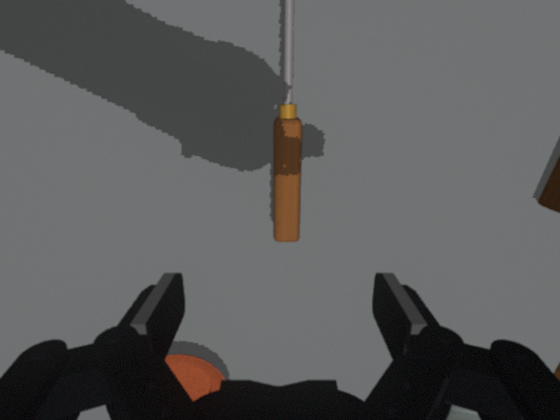

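The wrist view shows the handle from px row 117 to 241, centred on column 287 and nearly vertical.

```bash
python3 - <<'E'
from h import *
np.set_printoptions(precision=4,suppress=True)
d=load('w1')
P=ray(d,[(287.5,117),(287,241),(273.5,200),(300.5,200),(289,3)],.046);P[4]=ray(d,[(289,3)],.034)[0]
print(P,np.linalg.norm(P[0]-P[1]),np.linalg.norm(P[2]-P[3]))
for q in (0,4):
  e=P[q]-P[1];print(np.degrees(np.arctan2(e[1],e[0])))
c=(P[0]+P[1])/2;s=monitor.get_state();y=s['tool_rot'][2]
D=c[:2]-s['position'][:2];print(c,'tool shift',D@[np.cos(y),np.sin(y)],D@[np.sin(y),-np.cos(y)])
E
```

```text
[[ 0.5457 -0.259   0.046 ]
 [ 0.5677 -0.3754  0.046 ]
 [ 0.547  -0.336   0.046 ]
 [ 0.5723 -0.3313  0.046 ]
 [ 0.5302 -0.1716  0.034 ]] 0.11850299447143105 0.025668483067869906
100.73453017007198
100.4290210281316
[ 0.5567 -0.3172  0.046 ] tool shift 0.008418373495486535 0.007679980429725968
```

send_rows --pt "0 0.004 0.004 0.04 0 0 0" --pt "0 0.008 0.008 0.085 0 0 0" --pt "0 0.008 0.008 0.125 0 0 0" --pt "0 0.008 0.008 0.16 0 0 0" --pt "0 0.008 0.008 0.18 0 0 0"

```text
clock: 1.75
position: [0.5552, -0.3183, 0.0194]
tool_rot: [-3.138, -0.001, 1.746]
wrist_force: [-0.7, 0.2, 0.1]
width: 0.0855
gripper_force: 0.0
```

send_rows --pt "0 0 0 0.01 0 0 0" --pt "0 0 0 0.01 0 0 0"

```text
clock: 1.95
position: [0.5564, -0.3178, 0.0113]
tool_rot: [-3.139, -0.001, 1.748]
wrist_force: [0.1, -0.5, 0.2]
width: 0.0853
gripper_force: 0.0
```

send_rows --newtons 60 --pt "0.5 0 0 0 0 0 0" --pt "0.8 0 0 0 0 0 0" --pt "1 0 0 0 0 0 0" --pt "1 0 0 0 0 0 0" --pt "1 0 0 0 0 0 0"

```text
clock: 2.45
position: [0.5581, -0.3172, 0.0134]
tool_rot: [3.14, 0.001, 1.75]
wrist_force: [0.2, -0.4, 6.7]
width: 0.0254
gripper_force: 60.0
```

send_rows --pt "1 0 0 -0.01 0 0 0" --pt "1 0 0 -0.025 0 0 0" --pt "1 0.02 0.025 -0.027 0 0 1.5" --pt "1 0.045 0.06 -0.027 0 0 3" --pt "1 0.07 0.093 -0.027 0 0 4.7"

```text
clock: 2.95
position: [0.6377, -0.2312, 0.041]
tool_rot: [3.14, 0.0, 1.666]
wrist_force: [0.4, -0.1, -2.5]
width: 0.0249
gripper_force: 59.2
```

send_rows --pt "1 0.019 0.03 0 0 0 0" --pt "1 0.019 0.03 0 0 0 0" --pt "1 0.019 0.03 0 0 0 0"

```text
clock: 3.25
position: [0.6651, -0.2085, 0.0402]
tool_rot: [3.141, -0.0, 1.67]
wrist_force: [-0.5, 0.1, -3.1]
width: 0.0254
gripper_force: 59.3
```

```bash
python3 - <<'E'
from h import *
np.set_printoptions(precision=4,suppress=True)
s=monitor.get_state(); p=s['position'];y=s['tool_rot'][2];print(p,np.degrees(s['tool_rot']),s['wrist_force'])
t=p[:2]+.265*np.array([np.cos(y+.004),np.sin(y+.004)]);print('tip expected',t)
a=snap('top','t2');b=snap('side','s2')
pa=proj(a,[(*t,.034),(*t,.03)]);pb=proj(b,[(*t,.061),(*t,.028)]);print(pa,pb)
f=lambda d,q,k:cv2.resize(d['image'][int(q[1])-45:int(q[1])+45,int(q[0])-55:int(q[0])+55,::-1],None,fx=k,fy=k,interpolation=2)
cv2.imwrite('pics/c2.png',np.clip(1.5*np.hstack([f(a,pa[0],3.6),f(b,pb[0],3.6)]),0,255))
E
```

```text
[ 0.6651 -0.2085  0.0402] [179.9804  -0.0089  95.7014] [-0.4889  0.0825 -3.0565]
tip expected [0.6377 0.0551]
[[248.3156 175.3163]
 [248.4615 175.5244]] [[253.2038 220.2192]
 [253.87   231.069 ]][ WARN:0@1.558] global loadsave.cpp:1063 imwrite_ Unsupported depth image for selected encoder is fallbacked to CV_8U.
```

View pics/c2.png

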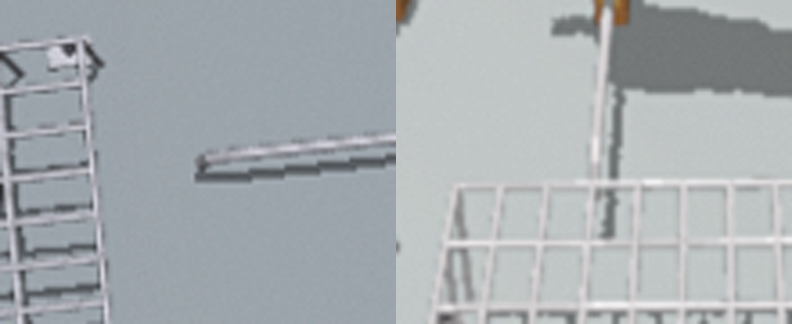

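The tip sits at about px (248.5,174.5) in top, as expected from the TCP. The rod is level and clear below the roof line. Insert next.

send_rows --pt "1 0.03 -0.001 0 0 0 0" --pt "1 0.065 -0.002 0 0 0 0" --pt "1 0.1 -0.002 0 0 0 0" --pt "1 0.135 -0.003 0 0 0 0" --pt "1 0.165 -0.003 0 0 0 0"

```text
clock: 3.85
position: [0.6445, -0.0456, 0.0398]
tool_rot: [-3.141, 0.0, 1.667]
wrist_force: [0.2, 0.5, -1.9]
width: 0.0254
gripper_force: 59.3
```

send_rows --pt "1 0.009 0 0 0 0 0" --pt "1 0.009 0 0 0 0 0" --pt "1 0.009 0 0 0 0 0"

```text
clock: 4.15
position: [0.6445, -0.0392, 0.0396]
tool_rot: [-3.141, 0.001, 1.666]
wrist_force: [0.0, -0.6, -1.7]
width: 0.0249
gripper_force: 59.4
```

```bash
python3 - <<'E'
from h import *
np.set_printoptions(precision=4,suppress=True)
s=monitor.get_state(); p=s['position'];y=s['tool_rot'][2];print(p,np.degrees(s['tool_rot']),s['wrist_force'])
t=p[:2]+.265*np.array([np.cos(y+.004),np.sin(y+.004)]);print('tip expected',t)
a=snap('top','t3');b=snap('side','s3')
pa=proj(a,[(*t,.061)]);pb=proj(b,[(*t,.028)]);print(pa,pb)
f=lambda d,q,k:cv2.resize(d['image'][int(q[1])-45:int(q[1])+45,int(q[0])-55:int(q[0])+55,::-1],None,fx=k,fy=k,interpolation=2)
cv2.imwrite('pics/c3.png',np.clip(1.8*np.hstack([f(a,pa[0],3.6),f(b,pb[0],3.6)]),0,255).astype(np.uint8))
E
```

```text
[ 0.6445 -0.0392  0.0396] [-179.9806    0.0815   95.4713] [ 0.0238 -0.6147 -1.6859]
tip expected [0.6182 0.2245]
[[175.3924 182.5987]] [[251.0358 282.2366]]
```

View pics/c3.png

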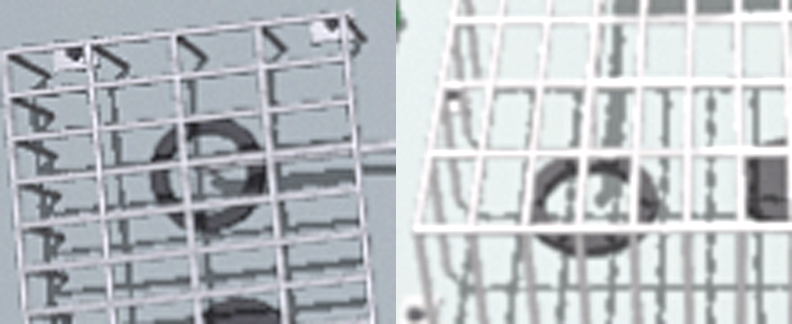

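The tip lies over the ring's hole in both views (top crop ~(205,165), side ring hole ~(593,205)), so lower it.

send_rows --pt "1 0 0 0.008 0 0 0" --pt "1 0 0 0.016 0 0 0" --pt "1 0 0 0.022 0 0 0" --pt "1 0 0 0.025 0 0 0" --pt "1 0 0 0.025 0 0 0"

```text
clock: 4.75
position: [0.6444, -0.0368, 0.0139]
tool_rot: [-3.141, 0.0, 1.668]
wrist_force: [0.3, 0.4, -2.2]
width: 0.0255
gripper_force: 59.6
```

send_rows --pt "1 -0.008 0 -0.001 0 0 0" --pt "1 -0.016 0 -0.001 0 0 0" --pt "1 -0.024 0 -0.001 0 0 0" --pt "1 -0.034 0 -0.001 0 0 0" --pt "1 -0.046 0 -0.001 0 0 0"

```text
clock: 5.25
position: [0.6492, -0.0834, 0.0155]
tool_rot: [3.142, -0.0, 1.668]
wrist_force: [0.9, 0.7, -2.9]
width: 0.025
gripper_force: 59.4
```

send_rows --pt "1 -0.012 0 0 0 0 0" --pt "1 -0.024 0 0 0 0 0" --pt "1 -0.036 0 0 0 0 0" --pt "1 -0.048 0 0 0 0 0" --pt "1 -0.06 0 0 0 0 0"

```text
clock: 5.75
position: [0.6551, -0.1433, 0.0154]
tool_rot: [-3.142, 0.0, 1.668]
wrist_force: [-0.4, 1.2, -2.2]
width: 0.025
gripper_force: 59.4
```

send_rows --pt "1 -0.01 0 0 0 0 0" --pt "1 -0.02 0 0 0 0 0" --pt "1 -0.026 0 0 0 0 0" --pt "1 -0.03 0 0 0 0 0" --pt "1 -0.03 0 0 0 0 0"

```text
clock: 6.25
position: [0.6579, -0.1727, 0.0154]
tool_rot: [-3.142, 0.0, 1.668]
wrist_force: [0.5, 0.5, -3.6]
width: 0.0252
gripper_force: 59.4
```

```bash
python3 - <<'E'
from h import *
np.set_printoptions(precision=4,suppress=True)
s=monitor.get_state(); p=s['position'];y=s['tool_rot'][2];print(p,np.degrees(s['tool_rot']),s['wrist_force'])
a=snap('top','t4');b=snap('side','s4')
f=lambda d,x,y:cv2.resize(d['image'][y:y+130,x:x+150,::-1],None,fx=2.66,fy=2.66,interpolation=2)
cv2.imwrite('pics/c4.png',np.clip(1.8*np.hstack([f(a,110,120),f(b,200,200)]),0,255).astype(np.uint8))
E
```

```text
[ 0.6579 -0.1727  0.0154] [-179.9989    0.013    95.5557] [ 0.4556  0.5037 -3.5665]
```

View pics/c4.png

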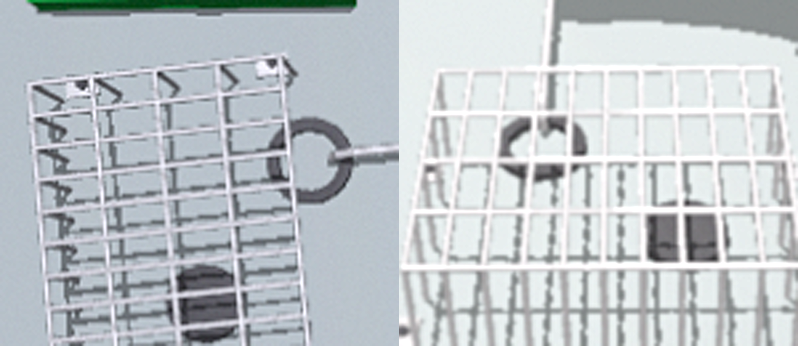

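The hook has the ring: it is halfway out at top px ~(226,180), and the lid hasn't moved. Draw about 68 mm more.

send_rows --pt "1 -0.01 0 0 0 0 0" --pt "1 -0.022 0 0 0 0 0" --pt "1 -0.034 0 0 0 0 0" --pt "1 -0.044 0 0 0 0 0" --pt "1 -0.052 0 0 0 0 0"

```text
clock: 6.85
position: [0.6629, -0.2256, 0.0154]
tool_rot: [-3.141, 0.0, 1.667]
wrist_force: [-0.3, 1.5, -1.7]
width: 0.0253
gripper_force: 59.4
```

send_rows --pt "1 -0.007 0 0 0 0 0" --pt "1 -0.012 0 0 0 0 0" --pt "1 -0.016 0 0 0 0 0" --pt "1 -0.016 0 0 0 0 0" --pt "1 -0.012 0 0 0 0 0"

```text
clock: 7.35
position: [0.6641, -0.2363, 0.0154]
tool_rot: [-3.142, 0.0, 1.668]
wrist_force: [0.2, -0.2, -2.1]
width: 0.0253
gripper_force: 59.4
```

```bash
python3 - <<'E'
from h import *
np.set_printoptions(precision=4,suppress=True)
s=monitor.get_state(); print(s['position'],np.degrees(s['tool_rot']),s['wrist_force'])
a=snap('top','t5')
g=cv2.cvtColor(a['image'],cv2.COLOR_RGB2GRAY)[150:215,229:290]
m=(g<60).astype(np.uint8); ct=max(cv2.findContours(m,0,1)[0],key=cv2.contourArea)
(x,y),r=cv2.minEnclosingCircle(ct); P=ray(a,[(x+229,y+150),(x+229+r,y+150)],.008);print(x+229,y+150,r,P)
D=P[0,:2]-[.5698,.1098];t=np.radians(5.6);print('ring in guard',D@[np.cos(t),np.sin(t)],D@[-np.sin(t),np.cos(t)])
im=cv2.resize(a['image'][120:300,110:350,::-1],None,fx=3,fy=3,interpolation=2);cv2.imwrite('pics/c5.png',np.clip(im*1.7,0,255).astype(np.uint8))
E
```

```text
[ 0.6641 -0.2363  0.0154] [-179.9963    0.0281   95.547 ] [ 0.1767 -0.2216 -2.1342]
253.71603965759277 177.45090103149414 16.110576629638672 [[0.6357 0.0442 0.008 ]
 [0.6355 0.0048 0.008 ]]
ring in guard 0.05918157747358777 -0.07176178782639325
```

View pics/c5.png

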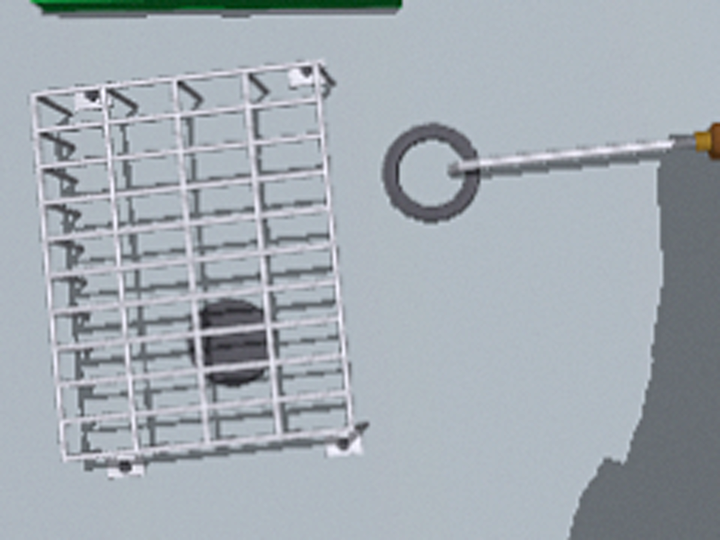

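Ring lies at top px (254,177), i.e. guard (59,-72) mm and wholly outside. The lid is unmoved. Lift out and set the rod aside.

send_rows --pt "1 0 0 -0.01 0 0 0" --pt "1 0 0 -0.025 0 0 0" --pt "1 0 0 -0.035 0 0 0" --pt "1 0 -0.015 -0.035 0 0 0" --pt "1 -0.005 -0.04 -0.035 0 0 0"

```text
clock: 7.9
position: [0.6268, -0.2435, 0.0523]
tool_rot: [3.138, 0.0, 1.67]
wrist_force: [0.3, 0.6, -3.3]
width: 0.0254
gripper_force: 59.4
```

send_rows --pt "1 -0.005 -0.03 0 0 0 0" --pt "1 -0.01 -0.06 0 0 0 0" --pt "1 -0.01 -0.08 0 0 0 0" --pt "1 -0.01 -0.09 0 0 0 0" --pt "1 -0.01 -0.09 0.012 0 0 0"

```text
clock: 8.4
position: [0.5366, -0.2644, 0.0402]
tool_rot: [3.139, 0.002, 1.667]
wrist_force: [1.1, 0.2, -1.9]
width: 0.0252
gripper_force: 59.5
```

send_rows --pt "1 0 0 0.01 0 0 0" --pt "1 0 0 0.018 0 0 0" --pt "1 0 0 0.022 0 0 0" --pt "1 0 0 0.0235 0 0 0" --pt "1 0 0 0.0235 0 0 0"

```text
clock: 8.9
position: [0.5365, -0.263, 0.0145]
tool_rot: [-3.141, -0.0, 1.669]
wrist_force: [1.0, 0.8, -1.8]
width: 0.0255
gripper_force: 59.4
```

send_rows --pt "1 0 0 0.0015 0 0 0" --pt "1 0 0 0.0015 0 0 0"

```text
clock: 9.1
position: [0.5365, -0.2635, 0.0136]
tool_rot: [3.141, 0.0, 1.668]
wrist_force: [0.3, -0.7, -2.0]
width: 0.0254
gripper_force: 59.5
```

send_rows --pt "0.7 0 0 0 0 0 0" --pt "0.3 0 0 0 0 0 0" --pt "0 0 0 0 0 0 0" --pt "0 0 0 0 0 0 0" --pt "0 0 0 0 0 0 0"

```text
clock: 9.6
position: [0.5363, -0.2634, 0.0136]
tool_rot: [3.141, 0.0, 1.668]
wrist_force: [1.1, 0.5, 0.9]
width: 0.081
gripper_force: 0.0
```

send_rows --pt "0 0 0 -0.02 0 0 0" --pt "0 0 0 -0.05 0 0 0" --pt "0 0 0 -0.09 0 0 0" --pt "0 0 0 -0.13 0 0 0" --pt "0 -0.03 0 -0.17 0 0 0"

```text
clock: 10.1
position: [0.5394, -0.2892, 0.1853]
tool_rot: [-3.141, -0.002, 1.674]
wrist_force: [1.0, -0.3, -0.7]
width: 0.0856
gripper_force: 0.0
```

send_rows --pt "0 -0.04 0 -0.03 0 0 0" --pt "0 -0.08 0 -0.05 0 0 0" --pt "0 -0.08 0 -0.05 0 0 0"

```text
clock: 10.4
position: [0.5469, -0.3802, 0.2365]
tool_rot: [3.138, 0.006, 1.661]
wrist_force: [0.4, -0.1, 0.1]
width: 0.0852
gripper_force: 0.0
```

```bash
python3 - <<'E'
from h import *
np.set_printoptions(precision=4,suppress=True)
s=monitor.get_state(); print(s['clock'],s['position'],s['width'],s['wrist_force'])
a=snap('top','t6');b=snap('side','s6')
f=lambda d,x,y:cv2.resize(d['image'][y:y+200,x:x+266,::-1],None,fx=1.5,fy=1.5,interpolation=2)
cv2.imwrite('pics/c6.png',np.clip(1.7*np.hstack([f(a,170,110),f(b,180,120)]),0,255).astype(np.uint8))
g=cv2.cvtColor(a['image'],cv2.COLOR_RGB2GRAY)[150:210,229:290]
m=(g<60).astype(np.uint8); ct=max(cv2.findContours(m,0,1)[0],key=cv2.contourArea)
(x,y),r=cv2.minEnclosingCircle(ct);print(x+229,y+150,r)
E
```

```text
10.4 [ 0.5469 -0.3802  0.2365] 0.08516101582896225 [ 0.4482 -0.0813  0.1147]
253.34905624389648 177.27358436584473 16.357213973999023
```

View pics/c6.png

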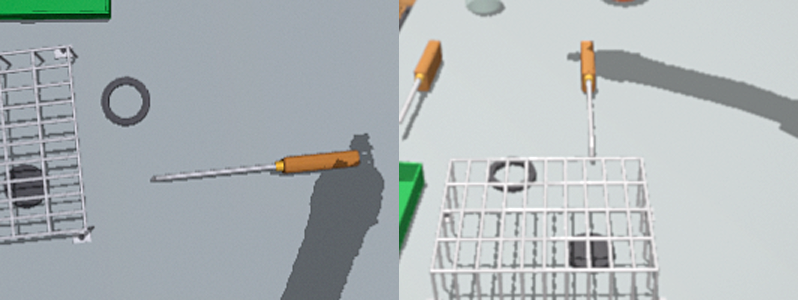

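The ring lies flat outside the guard at top px (253,177). The rod lies flat, clear of both ring and guard, and the lid is in place.

send_rows --pt "0 0 0 0 0 0 0" --pt "0 0 0 0 0 0 0" --pt "0 0 0 0 0 0 0"

```text
clock: 10.8
position: [0.547, -0.3716, 0.2329]
tool_rot: [-3.141, -0.001, 1.67]
wrist_force: [0.0, -0.2, -0.2]
width: 0.085
gripper_force: 0.0
```

```bash
python3 -c "
from h import *
print(job.finish_job())"
```

```text
the job is handed in; nothing more can be done
None
```

Job handed in at 10.8 s: the ring lies flat about 30 mm clear of the guard's open side, the rod lies flat on the bench clear of both ring and guard, and the jar lid is where it was; no verdict was returned.

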